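Sweep the heel caps off the sorting tray into the stock bin

ROBOT

A 6-joint arm with a two-finger parallel gripper is mounted at the origin on the work surface. World frame = base frame: x ahead of the robot, y to its left, z up, the work surface at z = 0. Lengths are in mm, angles in degrees, forces in N, time in s.
With the tool pointing down it reaches from about 325 to 875 mm from the base axis. Payload 4.4 kg.
Tool frame: the origin (TCP) lies midway between the tips of the shut fingers; the grasp point (between the pads) lies pinch_z behind it (pinch_z is the distance from the TCP to the grasp point, in mm); z points along the fingers, y is the direction in which the jaws open and shut (so a half turn about z gives the same grasp; the last joint's range is limited). The gripper opens to 85 mm and grips with 20 to 120 N. Pads are 22 mm wide; open, the fingers measure 114 mm over their backs; the gripper's body (76 mm by 85 mm) begins 54 mm behind the grasp point. The pads swing forward as they close: fully open they stand 13 mm farther back than shut.
Start: joints at [-8.623, 11.837, 88.321, -0, 79.842, -8.623], TCP at [575.002, -0.012, 231.282] pointing down, gripper open.
Joint ranges: [-156.59, 156.59], [-49.26, 127.26], [12.9, 141.05], [-63.56, 243.56], [4.71, 150.69], [-161.64, 161.64]. Speed limits (degrees/s): [159.86, 159.86, 180, 180, 180, 180].

INTERFACE

Orientations are given as [roll, pitch, yaw] about the fixed x, y, z axes, in that order (R = Rz(yaw) Ry(pitch) Rx(roll)).
In Python, from bench import goto, move_straight, movej, gripper_open, grab, hold, ik, read_camera, IKError, sign_off, get_clock, get_joint_pos, get_joint_velocities, get_tau, get_position, get_ee_rot, get_force, get_wrist_torque, get_finger_gap, pinch_z gives the robot as it stands. Calls block until the motion is done:
- goto(position, orientation): joint-space move of the TCP to a pose.
- move_straight(position, ori=None, max_speed=150): straight line of the TCP; ori=None keeps the orientation; max_speed is the mean speed in mm/s.
- movej(angles): joint-space move.
- gripper_open() and grab(): open the fingers fully, or close them until they stop; the grip force is fixed at half the most.
- hold(seconds).
- ik(position, orientation): joint angles nearest the present ones, or None.
- read_camera(name): name is "scene" or "side" or "wrist"; returns a dict with "img" (384x512x3 uint8, blue, green, red), "z_map" (384x512 float32, mm along the optical axis (not along the pixel's ray), 0 where there is no reading), "fov_y" (degrees; the focal length in pixels is half the picture's height over the tangent of half this angle, whatever the lens; pixels are square), "cx", "cy" (the principal point, pixels), "view" (4x4, takes a point from world to camera coordinates); the wrist camera has in their place "hand_eye" (4x4, takes a point from camera to tool coordinates, whose origin is the TCP and whose axes are the flange's). Camera axes: x right, y down, z forward; pixel columns grow to the right and rows downward; lengths in mm; the calibration is good to about 2 mm. The wrist camera is an equidistant fisheye: a pixel r from the principal point sees the ray r / f radians off the axis. A picture is of the moment at which its call begins: read the wrist's pose just before it.
A pose or a line that the arm cannot do raises IKError and nothing moves.
- sign_off(): hands the job in, once; it reports no verdict.
Readings, each from a call of its own:
- get_clock(): time.
- get_joint_pos(): joint angles.
- get_joint_velocities(): joint speeds.
- get_tau(): joint torques, N m.
- get_position(): TCP position.
- get_ee_rot(): TCP orientation.
- get_force(): force on the tool from outside, world axes, zero at the start.
- get_wrist_torque(): the same for the moment, N m.
- get_finger_gap(): finger opening in mm.
Only numpy, scipy, OpenCV 4.12 (cv2) and the standard library are available. Lean on these libraries where they do the work, as an engineer would, in place of code of your own. Each camera call takes 0.05 s, during which the arm holds its last target.

TASK

On the sorting tray four flat rubber heel caps lie mixed with two tall block heels. Sweep all four caps with your fingers along the tray and over its open lip into the stock bin below, without picking any of them up. Leave the block heels standing where they are, and do not disturb the bin or the other things on the bench.

Things in the scene. Friction and masses are not known exactly. Their poses are not given: they have to be found in the camera images.
- tray: fixed sheet-metal sorting tray on four legs, turned up to about 12 degrees; origin on the bench below the middle of its floor, z up. Its flat floor is 75 mm above the bench and runs 130 mm either way along its own x and 150 mm either way along its own y. Rims 27 mm high, along both x sides and at the +y end. The -y end has no rim: there the floor ends in a lip that reaches 18 mm further out and slopes down at 45 degrees over the bin
- bin_center (a point): centre (26 mm above the bench) of the open grey stock bin that stands on the bench under the tray's lip: 300 along its x, 165 along its y, 52 mm high, walls 4 mm, loose, 0.5 kg. Its axes run as the tray's; it lies 243 mm from the tray's middle towards the tray's -y, so its near wall is under the lip
- cap0_center (a point): one of four flat D-shaped rubber heel caps lying on the tray: 45 long x 50 wide x 14 mm thick, dark rubber, 30-65 g, slides on the tray; this point is its centre, 7 mm above its underside. z is up, its round side looks along its +x (25 mm from this point), its straight side along -x (20 mm from it)
- cap1_center (a point): one of four flat D-shaped rubber heel caps lying on the tray: 45 long x 50 wide x 14 mm thick, dark rubber, 30-65 g, slides on the tray; this point is its centre, 7 mm above its underside. z is up, its round side looks along its +x (25 mm from this point), its straight side along -x (20 mm from it)
- cap2_center (a point): one of four flat D-shaped rubber heel caps lying on the tray: 45 long x 50 wide x 14 mm thick, dark rubber, 30-65 g, slides on the tray; this point is its centre, 7 mm above its underside. z is up, its round side looks along its +x (25 mm from this point), its straight side along -x (20 mm from it)
- cap3_center (a point): one of four flat D-shaped rubber heel caps lying on the tray: 45 long x 50 wide x 14 mm thick, dark rubber, 30-65 g, slides on the tray; this point is its centre, 7 mm above its underside. z is up, its round side looks along its +x (25 mm from this point), its straight side along -x (20 mm from it)
- block0_center (a point): one of two tall black block heels standing among the caps on the tray: square in plan, tapering from 46 mm wide at the top to 38 mm at the foot, 60 mm tall, 90 g; this point is its centre, 30 mm above its foot
- block1_center (a point): one of two tall black block heels standing among the caps on the tray: square in plan, tapering from 46 mm wide at the top to 38 mm at the foot, 60 mm tall, 90 g; this point is its centre, 30 mm above its foot
- tape: bystander: roll of packing tape lying flat, 100 mm across, 48 mm high; origin at the middle of its underside
- tin: bystander: round metal polish tin, 80 mm across, 27 mm high; origin at the middle of its underside
- brush: bystander: shoe brush, bristles down, 150 x 48 x 35 mm, wooden back; origin at the middle of its underside, x along it
- scanner: bystander: grey hand scanner lying on its side, about 115 x 145 mm, 38 mm high; origin on the bench under its head
Not all that is in view belongs to the job. What is shaped like the part that bears cap3_center but green or purple is not meant. What is shaped like the part that bears block0_center but green is not meant.

How it is judged:
By the outcome, as a careful person would: the job done as asked, in the order asked, and still so for the second after the job is handed in, with the robot touching nothing.
It also fails if it takes over 51 s, if anything falls off the work surface, if the arm or the gripper's body presses on something with over 40 N, if the wrist force passes 120 N, or if a joint passes its speed limit or range.

## Working session

There is one attempt and no reset: what is moved stays moved. The work goes in short steps, each a Python script; the robot and the scene stay as the last script left them, time stands still between calls to the robot, and variables do not carry over. Pictures are saved under pics/ and viewed, and the job is handed in when it is done.

```bash
ls; mkdir -p pics; python3 - <<'E'
from bench import *
import cv2,numpy as np,pickle
print(get_clock(),get_position(),get_ee_rot(),pinch_z,get_finger_gap())
d={}
for n in ["scene","side","wrist"]:
    c=read_camera(n); d[n]=c
    print(n,{k:(np.round(v,3).tolist() if not np.isscalar(v) else v) for k,v in c.items() if k not in("img","z_map")})
    cv2.imwrite(f"pics/{n}0.png",c["img"])
pickle.dump(d,open("d0.pkl","wb"))
print(get_clock())
E
```

```text
pics
0.0 [5.74230480e+02 1.06360023e-01 2.30106375e+02] [-1.79868981e+02 -1.93718070e-02  9.00018278e+01] 18.700000000000003 85.44739971135024
scene {'fov_y': 45.976080430645695, 'cx': 258.7382163041676, 'cy': 191.76147568404954, 'view': [[-0.293, 0.956, -0.015, 202.247], [0.554, 0.157, -0.817, -227.734], [-0.779, -0.248, -0.576, 2021.487], [0.0, 0.0, 0.0, 1.0]]}
side {'fov_y': 57.47851147695555, 'cx': 255.48189004447073, 'cy': 189.5498701284053, 'view': [[-0.86, -0.509, -0.02, 451.007], [-0.304, 0.544, -0.782, 262.872], [0.409, -0.667, -0.622, 737.117], [0.0, 0.0, 0.0, 1.0]]}
wrist {'fov_y': 65.70646984690485, 'cx': 256.220797456852, 'cy': 189.6704497789128, 'hand_eye': [[-0.0, -0.948, -0.319, 82.403], [1.0, -0.0, -0.0, -1.271], [0.0, -0.319, 0.948, -143.466], [0.0, 0.0, 0.0, 1.0]]}
0.15
```

View pics/scene0.png

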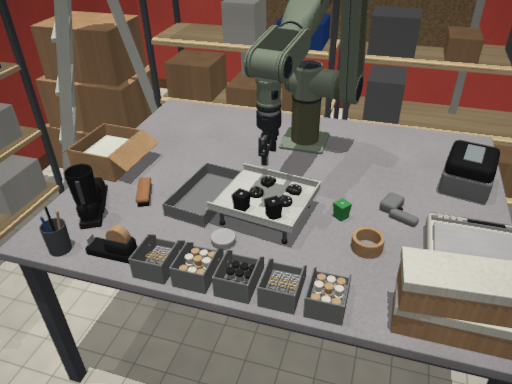

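View pics/side0.png

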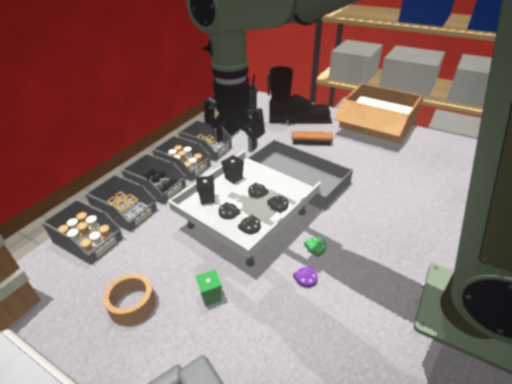

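View pics/wrist0.png

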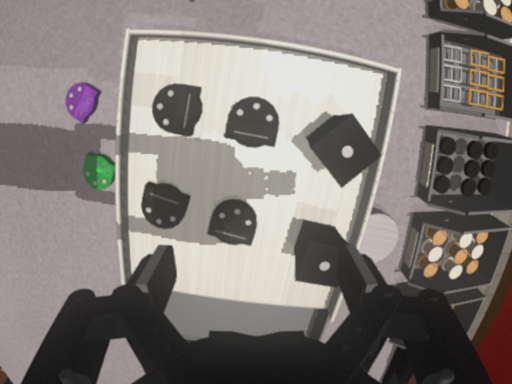

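The wrist view shows the tray's open end at the bottom over the bin. The dark caps are at (177,108), (252,120), (165,204) and (233,222), and the block heels at (345,150) and (320,255). The look-alikes are all off the tray: a purple cap at wrist (80,101), a green cap at wrist (98,171) and a green block at side (209,287). I want the four dark caps on the tray. Next I'll measure them with depth and rays.

```bash
cat > h.py <<'E'
from bench import *
import cv2,numpy as np,pickle
from scipy.spatial.transform import Rotation as Ro
def cloud(c,p,rpy):
    H,W=c["z_map"].shape; f=H/2/np.tan(np.radians(c["fov_y"]/2))
    u,v=np.meshgrid(np.arange(W),np.arange(H)); dx=u-c["cx"];dy=v-c["cy"];r=np.hypot(dx,dy)+1e-9
    th=r/f; k=np.tan(th)/r; z=c["z_map"]
    P=np.stack([dx*k*z,dy*k*z,z],-1)
    he=c["hand_eye"]; P=P@he[:3,:3].T+he[:3,3]
    R=Ro.from_euler("xyz",rpy,degrees=True).as_matrix()
    return P@R.T+np.array(p)
def analyse(c,p,rpy):
    P=cloud(c,p,rpy); ok=c["z_map"]>0
    hsv=cv2.cvtColor(c["img"],cv2.COLOR_BGR2HSV)
    return P,ok,hsv
E
python3 - <<'E'
from h import *
c=pickle.load(open("d0.pkl","rb"))["wrist"]
P,ok,hsv=analyse(c,[574.23,.1,230.1],[-179.87,-.02,90.0])
Z=P[...,2]
X,Y=P[...,0],P[...,1]
print("floor z",np.median(Z[60:90,215:300]), "bench",np.median(Z[200:280,20:80]))
# tray floor: bright
br=(hsv[...,2]>150)&(hsv[...,1]<60)&(abs(Z-75)<5)
# rims
rim=ok&(abs(Z-101)<4)&(np.arange(384)[:,None]<300)
rm=rim.astype(np.uint8)*255
vis=c["img"].copy(); vis[rim]=(0,0,255)
dark=(c["img"].max(-1)<75)&ok&(np.arange(384)[:,None]<290)
for lo,hi,col,nm in [(82,96,(0,255,0),"cap"),(126,146,(255,0,0),"blk")]:
    m=(ok&(Z>lo)&(Z<hi)&(np.arange(384)[:,None]<290)&(np.arange(512)[None]>130)&(np.arange(512)[None]<395)).astype(np.uint8)
    m=cv2.morphologyEx(m,cv2.MORPH_OPEN,np.ones((5,5)))
    n,l,s,ce=cv2.connectedComponentsWithStats(m)
    for i in range(1,n):
        if s[i,4]<300: continue
        k=l==i; vis[k]=(vis[k]//2+np.array(col)//2).astype(np.uint8)
        q=np.stack([X[k],Y[k]],-1).astype(np.float32)
        print(nm,s[i].tolist(),np.round(ce[i]),"mean",q.mean(0).round(1),"z",np.median(Z[k]).round(1),"rect",cv2.minAreaRect(q))
for (a,b,nm) in [((116,60,20,220),0,"left"),((370,90,25,190),0,"right"),((140,25,240,40),1,"top")]:
    x,y,w,h=a; s=np.zeros_like(rim); s[y:y+h,x:x+w]=1; k=s&rim
    l=cv2.fitLine(np.stack([X[k],Y[k]],-1).astype(np.float32),cv2.DIST_HUBER,0,.01,.01).ravel()
    print(nm,k.sum(),l, np.degrees(np.arctan2(l[1],l[0])))
cv2.imwrite("pics/w0seg.png",vis)
E
```

```text
floor z 75.73765803824293 bench 0.8240696811200081
cap [152, 84, 49, 52, 2071] [177. 108.] mean [496.  70.] z 89.7 rect ((494.4681701660156, 69.7261962890625), (49.99736022949219, 49.33747482299805), 78.23262023925781)
cap [225, 96, 54, 51, 2204] [252. 123.] mean [569.   54.2] z 89.8 rect ((568.7254028320312, 55.35907745361328), (49.181640625, 50.22502899169922), 82.0422592163086)
cap [141, 183, 48, 46, 1665] [163. 205.] mean [473.4 -30.6] z 89.7 rect ((471.69305419921875, -33.991641998291016), (50.61247634887695, 50.083866119384766), 70.58845520019531)
cap [208, 200, 49, 46, 1718] [233. 223.] mean [548.4 -50.5] z 89.7 rect ((548.540771484375, -51.267208099365234), (48.97454833984375, 50.554405212402344), 72.45137023925781)
blk [311, 114, 69, 72, 2818] [345. 150.] mean [647.5  37.6] z 135.7 rect ((648.6503295898438, 36.44733428955078), (46.38027572631836, 47.03507614135742), 40.38394546508789)
blk [295, 238, 45, 49, 1655] [319. 263.] mean [632.8 -72.2] z 135.7 rect ((637.3052368164062, -73.8387222290039), (46.251014709472656, 45.535213470458984), 76.7975082397461)
left 1159 [1.4170256e-01 9.8990929e-01 4.3179517e+02 1.3592196e+01] 81.853615
right 641 [1.3259144e-01 9.9117076e-01 6.9759167e+02 3.3235851e+01] 82.38063
top 1500 [ 9.8991495e-01 -1.4166287e-01  5.7486267e+02  1.3128191e+02] -8.144081
```

View pics/w0seg.png

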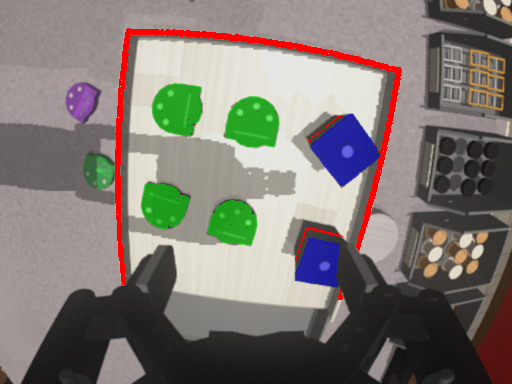

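Red marks the rims, and from them I get a tray yaw of -8.1°. All four caps and both blocks separate cleanly. Now a close crop to check the choice and the cap orientations.

```bash
python3 - <<'E'
from h import *
c=pickle.load(open("d0.pkl","rb"))["wrist"]
im=cv2.convertScaleAbs(c["img"][75:255,130:300],alpha=1.6,beta=20)
cv2.imwrite("pics/crop0.png",cv2.resize(im,None,fx=3,fy=3,interpolation=cv2.INTER_CUBIC))
E
```

```text
(no output)
```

View pics/crop0.png

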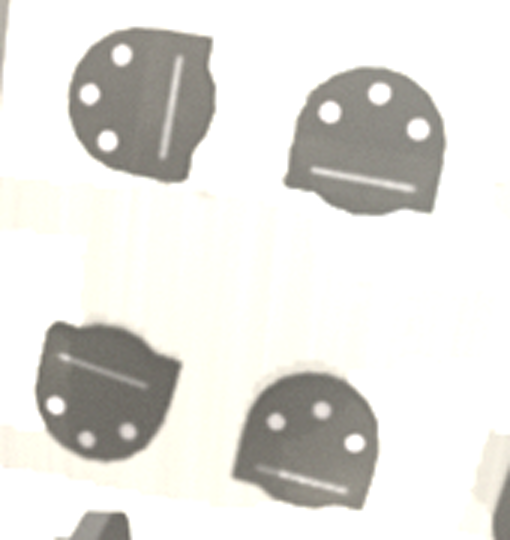

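The crop confirms four dark D-shaped caps with three studs each, none green or purple. A's round side faces -x, B's and D's face +y, and C's faces -y. I'll push the front caps first with the fingers shut, starting with C.

```bash
cat >> h.py <<'E'
YAW=-8.14
ex=np.array([.98993,-.14159]); ey=np.array([.14159,.98993]); O=555.7*ex+60.4*ey
RPY=[180,0,90+YAW]
def W(x,y,z): 
    p=O+x*ex+y*ey; return [float(p[0]),float(p[1]),z]
def L(q):
    q=np.asarray(q)[...,:2]-O; return np.stack([q@ex,q@ey],-1)
def look(name):
    p=get_position(); r=get_ee_rot(); c=read_camera("wrist"); cv2.imwrite(f"pics/{name}.png",c["img"])
    P=cloud(c,p,r); Z=P[...,2]; l=L(P)
    for lo,hi,nm in [(83,96,"cap"),(126,146,"blk")]:
        m=((c["z_map"]>0)&(Z>lo)&(Z<hi)&(abs(l[...,0])<122)&(l[...,1]<142)&(l[...,1]>-180)).astype(np.uint8)
        m=cv2.morphologyEx(m,cv2.MORPH_OPEN,np.ones((5,5)))
        n,lab,s,ce=cv2.connectedComponentsWithStats(m)
        for i in range(1,n):
            if s[i,4]<150: continue
            q=l[lab==i].astype(np.float32); cc=cv2.minAreaRect(q)
            print(nm,ce[i].round(),s[i,4],"mean",q.mean(0).round(1),"rect",np.round(cc[0],1),np.round(cc[1],1))
    return c
E
python3 - <<'E'
from h import *
grab(); print(get_clock(),get_finger_gap())
goto(W(-83,18,120),RPY); print(get_clock(),L(get_position()),get_position()[2])
move_straight(W(-83,18,80),max_speed=80); print(get_clock(),get_force(),get_position()[2])
move_straight(W(-83,-45,80),max_speed=60); print(get_clock(),get_force())
look("c1")
c=read_camera("side"); cv2.imwrite("pics/c1s.png",c["img"])
E
```

```text
0.9167 0.05641762284726104
1.5583 [-81.19802088  17.93904769] 121.2227529789462
2.2083 [-0.73084908  0.1952078  -0.19864317] 80.2032001500054
3.4083 [ 0.44750353  0.59533126 -0.7852094 ]
cap [276.  26.] 5446 mean [-75.8  68.2] rect [-76.4  67.1] [49.2 29.8]
cap [423.  39.] 6046 mean [-2.6 70.5] rect [-1.  70.9] [53.8 42.1]
cap [505.  69.] 435 mean [59.6 65.6] rect [60.7 66.8] [15.5 27.2]
cap [394. 233.] 5453 mean [ -9.  -32.8] rect [ -5.8 -34. ] [49.5 50.8]
cap [490. 235.] 744 mean [ 68.6 -39. ] rect [ 70.5 -36.9] [44.1 20.7]
cap [257. 239.] 259 mean [-84.3 -34. ] rect [-84.3 -33.9] [ 1.7 13. ]
cap [256. 323.] 238 mean [-84.6 -92.7] rect [-84.4 -92.2] [22.7  6.3]
blk [200. 304.] 3429 mean [-106.1  -38.7] rect [-104.   -42.3] [28.5 35.8]
blk [315. 304.] 3543 mean [-62.  -38.6] rect [-62.4 -42.5] [28.7 40.5]
```

View pics/c1.png

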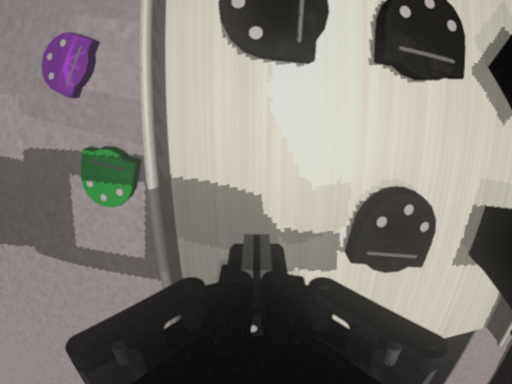

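View pics/c1s.png

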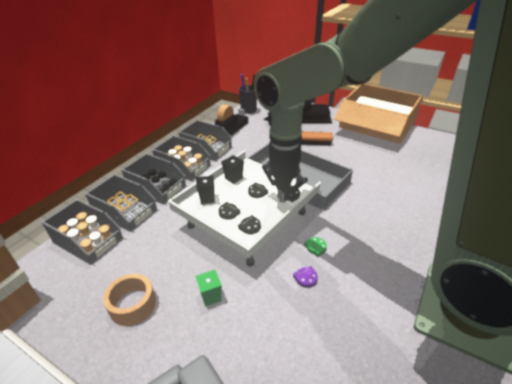

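C is still ahead of the fingers at x≈-84, and its front edge shows at (256,323). The shut gripper's knuckles spread wide, so for the column next to the blocks I'll turn the jaws along the sweep. I'll finish C now.

```bash
python3 - <<'E'
from h import *
move_straight(W(-83,-168,80),max_speed=90); print(get_clock(),get_force(),L(get_position()))
move_straight(W(-83,-168,125),max_speed=120)
R2=[180,0,YAW]
print(ik(W(-4,10,120),R2),ik(W(-4,10,120),[180,0,YAW+180]),get_joint_pos())
goto(W(-40,30,200),RPY)
print(get_clock());look("c2")
c=read_camera("side"); cv2.imwrite("pics/c2s.png",c["img"])
E
```

```text
5.025 [ 0.58389083  0.12429624 -0.29344641] [ -83.10073209 -167.49066338]
[-9.78389987e+00  1.62664671e+01  9.69582474e+01 -2.54444375e-14
  6.67752855e+01  8.83561001e+01] [ -9.78389987  16.26646709  96.95824741   0.          66.7752855
 -91.64389987] [-3.11843497e+01  7.72023445e+00  1.06745966e+02  4.96231846e-04
  6.55169563e+01 -2.30653925e+01]
6.4167
cap [218. 131.] 2691 mean [-75.   79.4] rect [-76.3  79.3] [49.5 49.1]
cap [305. 137.] 2636 mean [-0.4 74.3] rect [-0.  75.1] [48.6 49.8]
cap [297. 245.] 1533 mean [ -2.5 -30.8] rect [ -0.9 -34.1] [41.4 54.3]
blk [412. 156.] 2986 mean [79.2 69.1] rect [81.1 67.9] [46.5 47.5]
blk [394. 275.] 2031 mean [ 84.1 -40.8] rect [ 86.4 -43.6] [47.  47.1]
```

View pics/c2.png

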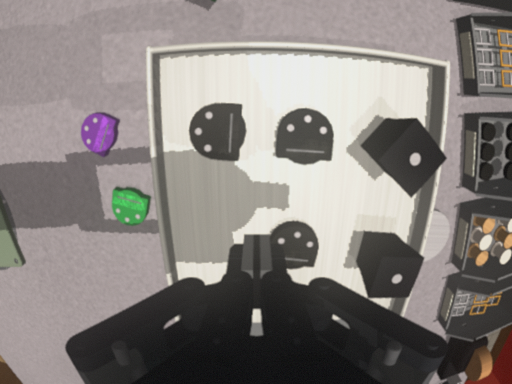

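View pics/c2s.png

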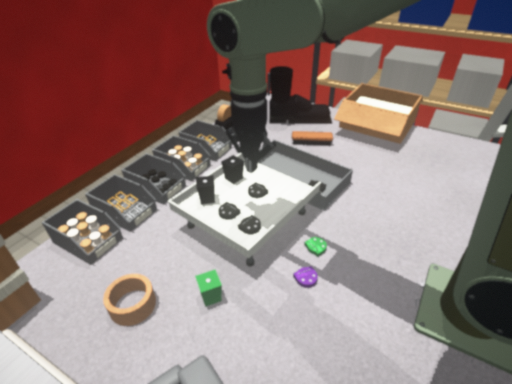

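C has left the tray floor, but there's something dark at side (316,184) by the lip, so I'll zoom in.

```bash
python3 - <<'E'
from h import *
im=cv2.imread("pics/c2s.png")[130:220,240:360]
cv2.imwrite("pics/c2z.png",cv2.resize(im,None,fx=6,fy=6,interpolation=cv2.INTER_CUBIC))
E
```

```text
(no output)
```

View pics/c2z.png

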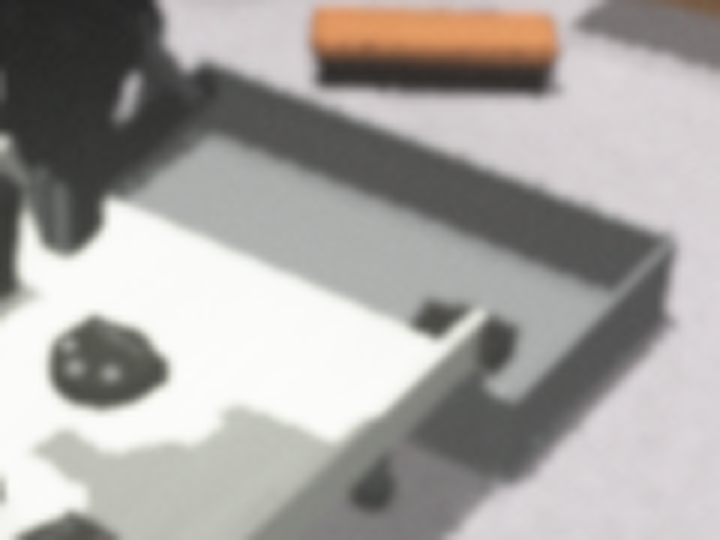

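C looks to be in the bin or leaning at the lip, and I'll check that later. Next is D with the jaws along the sweep, pushed in two stages with a look in between.

```bash
python3 - <<'E'
from h import *
R2=[180,0,YAW]
goto(W(-5.5,14,125),R2); print(get_clock(),L(get_position()))
move_straight(W(-5.5,14,80),max_speed=80)
move_straight(W(-5.5,-60,80),max_speed=70); print(get_clock(),get_force())
look("d1")
E
```

```text
7.8917 [-5.44880641 13.54418452]
9.8083 [0.25319685 0.24027223 0.40239869]
cap [ 45. 100.] 1124 mean [80.  52.8] rect [82.2 54. ] [54.3 27.8]
cap [ 47. 231.] 3653 mean [ 2.4 68.9] rect [ 0.5 73.8] [50.7 50.4]
cap [327. 245.] 5701 mean [ -0.7 -97. ] rect [ -2.7 -94.6] [54.8 46.2]
cap [257. 240.] 242 mean [  3.7 -60.5] rect [  3.9 -60.1] [ 2.3 12.8]
cap [ 67. 315.] 1735 mean [-66.2  77.6] rect [-70.7  76.8] [40.3 54.3]
blk [205.  66.] 20077 mean [ 83.8 -44.7] rect [ 84.8 -43.5] [46.6 42.5]
blk [  6. 102.] 589 mean [80.8 40.3] rect [79.  41.5] [12.2 22.9]
blk [198. 304.] 3592 mean [ -0.8 -37.4] rect [ -4.4 -37.7] [40.9 28.7]
blk [317. 304.] 3386 mean [ -0.5 -83.3] rect [ -3.9 -81. ] [39.9 25.3]
```

View pics/d1.png

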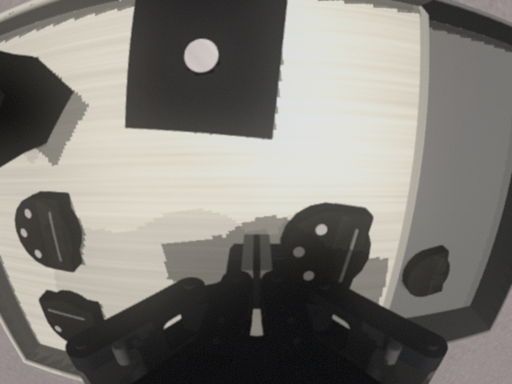

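D rides ahead of the fingers at (327,245) and has drifted slightly towards +x. C lies in the bin at (427,272). I'll continue with a slight correction in x.

```bash
python3 - <<'E'
from h import *
R2=[180,0,YAW]
move_straight(W(1,-172,80),max_speed=90); print(get_clock(),get_force())
move_straight(W(1,-160,130),max_speed=120)
goto(W(0,124,130),R2); print(get_clock(),L(get_position()))
look("b0")
E
```

```text
11.2583 [ 0.19234962 -0.29265303 -0.64466293]
12.9333 [6.13147709e-02 1.22899936e+02]
cap [461.  98.] 473 mean [ 88.2 -24.6] rect [ 88.5 -24.9] [ 3.3 38.3]
cap [327. 212.] 3951 mean [ 2.6 74.7] rect [ 1.  74.5] [50.  50.5]
blk [368.  96.] 8148 mean [81.6 69.2] rect [81.4 67.4] [46.8 46.9]
blk [502. 106.] 1461 mean [ 86.5 -24.1] rect [ 87.5 -24.5] [47.5 17.1]
blk [256. 240.] 272 mean [  9.6 122.9] rect [  9.5 122.8] [13.   1.7]
```

View pics/b0.png

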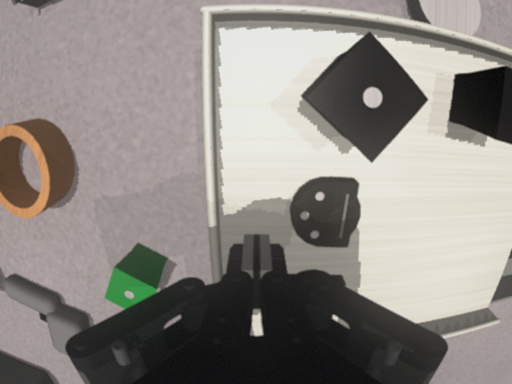

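B is at (327,212), local (1, 74.5), with clear space behind it. Pushing B in stages.

```bash
python3 - <<'E'
from h import *
move_straight(W(1.5,124,80),max_speed=80); print(L(get_position()),get_force())
move_straight(W(1.5,30,80),max_speed=75); print(get_clock(),get_force())
look("b1")
E
```

```text
[  1.70966713 124.11052995] [-0.12944048 -0.93110781  0.70702926]
15.1583 [-0.4450293  -0.38544575  0.73956532]
cap [375.  85.] 701 mean [ 88.3 -24.7] rect [ 88.5 -24.6] [ 1.7 38.4]
cap [327. 245.] 5625 mean [ 5.9 -6.9] rect [ 4.4 -4.8] [55.5 46.9]
cap [257. 240.] 256 mean [10.7 29.9] rect [10.8 30. ] [ 1.6 12.8]
blk [142. 100.] 19131 mean [81.6 65.8] rect [81.3 68.2] [46.9 47. ]
blk [456.  95.] 13214 mean [ 86.8 -38.9] rect [ 86.9 -44.6] [49.1 46.7]
blk [197. 304.] 3554 mean [ 6.4 52.7] rect [ 2.4 52.3] [40.9 29.1]
blk [315. 305.] 3525 mean [6.  7.8] rect [2.3 8.7] [39.5 28.8]
```

View pics/b1.png

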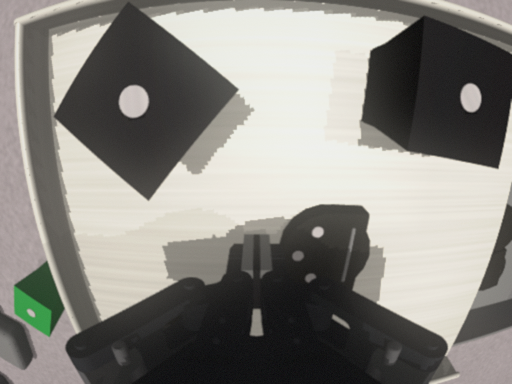

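B rides the same way D did, at (327,245), and both blocks are unmoved. I'll continue B over the lip, then take A.

```bash
python3 - <<'E'
from h import *
move_straight(W(5,-65,80),max_speed=80); print(get_clock(),get_force())
look("b2")
E
```

```text
16.55 [ 0.34002881 -0.71687473  0.64183257]
cap [ 40. 117.] 1135 mean [82.4 52.9] rect [82.3 54.1] [54.6 28.6]
cap [328. 248.] 5305 mean [   7.9 -102.7] rect [  6.2 -99.9] [56.7 43.1]
cap [256. 239.] 235 mean [ 14.5 -64.2] rect [ 14.5 -64.2] [ 1.5 12. ]
cap [ 65. 321.] 1255 mean [-64.   79.3] rect [-67.4  77.6] [34.9 54.6]
blk [192.  92.] 21803 mean [ 86.8 -45.1] rect [ 86.8 -43.6] [46.9 46.8]
blk [  4. 128.] 379 mean [81.2 39.9] rect [79.3 41.1] [11.9 20.9]
blk [198. 304.] 3565 mean [ 10.  -42.2] rect [  6.9 -42.2] [41.5 27.6]
blk [314. 304.] 3564 mean [ 10.  -86.7] rect [  6.1 -86.6] [40.5 28.2]
```

View pics/b2.png

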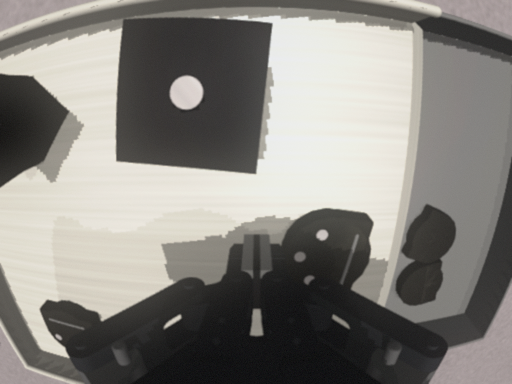

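B is lined up at (328,248), and C and D lie in the bin at (430,232) and (420,282).

```bash
python3 - <<'E'
from h import *
move_straight(W(6,-172,80),max_speed=90); print(get_clock(),get_force())
move_straight(W(6,-160,130),max_speed=120)
goto(W(-75,124,130),RPY); print(get_clock(),L(get_position()))
move_straight(W(-75.5,124,80),max_speed=80); print(L(get_position()),get_force())
move_straight(W(-75.5,20,80),max_speed=75); print(get_clock(),get_force())
look("a1")
c=read_camera("side"); cv2.imwrite("pics/a1s.png",c["img"])
E
```

```text
17.9417 [-0.85494797 -0.94361342  1.19180584]
19.65 [-74.81410347 123.36289701]
[-75.11997251 124.01699687] [-0.17274177  0.83210137  0.13223156]
21.9583 [-0.90042221 -1.07129029 -0.15558678]
cap [495. 168.] 892 mean [65.4 71.1] rect [67.4 66.8] [27.9 53.8]
cap [257. 239.] 250 mean [-76.7  31.2] rect [-76.8  31.1] [ 1.6 12.9]
cap [462. 307.] 788 mean [ 75.3 -34.5] rect [ 77.7 -33.2] [54.5 28. ]
cap [256. 323.] 240 mean [-77.  -27.7] rect [-76.9 -27.3] [23.4  6.2]
blk [198. 304.] 3610 mean [-99.3  26.5] rect [-99.   23.5] [27.8 41.3]
blk [315. 304.] 3583 mean [-54.4  26.5] rect [-54.7  22.2] [29.4 40.7]
blk [489. 353.] 1924 mean [ 75.6 -40.9] rect [ 86.1 -43.7] [47.4 49.9]
```

View pics/a1.png

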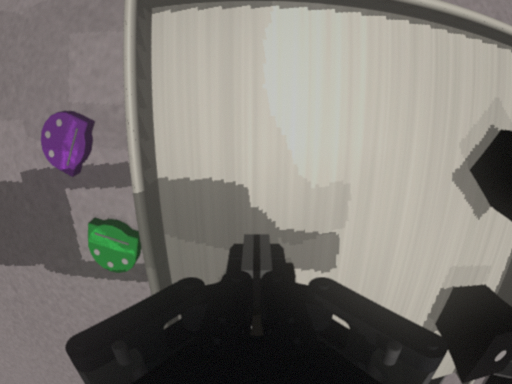

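View pics/a1s.png

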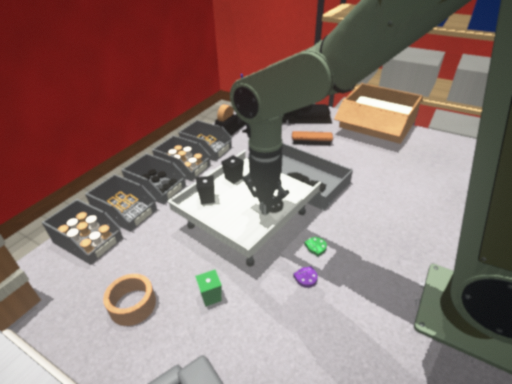

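A is under the hand; only a bit of it shows at side (281,195). I'll push a bit more, then lift and look to check that it's centred.

```bash
python3 - <<'E'
from h import *
move_straight(W(-75.5,-50,80),max_speed=80); print(get_clock(),get_force())
move_straight(W(-75.5,-35,100),max_speed=100)
goto(W(-75.5,0,220),[180,0,YAW]); print(get_clock())
look("a2")
E
```

```text
23.0833 [ 0.65193939  0.21529734 -0.73268435]
24.9417
cap [344. 176.] 1942 mean [-72.9 -86.1] rect [-74.9 -87. ] [49.3 49.5]
blk [169.  14.] 1788 mean [71.  67.5] rect [79.4 69. ] [47.3 41.5]
blk [315.  10.] 1256 mean [ 71.7 -44.6] rect [ 70.5 -43.6] [20.9 47.5]
```

View pics/a2.png

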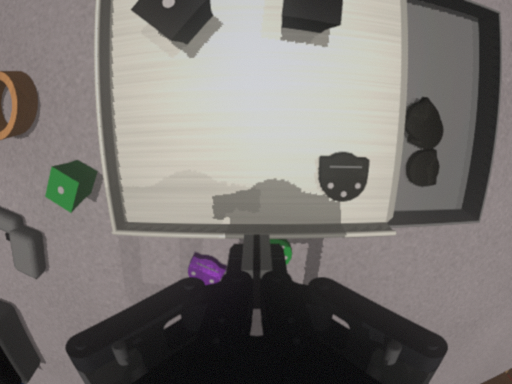

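A is centred at (344,176), local (-75,-87). The bin holds C at (422,168) and D and B, apparently stacked, at (424,123). Finishing A.

```bash
python3 - <<'E'
from h import *
goto(W(-75,-40,120),RPY)
move_straight(W(-75,-40,80),max_speed=80)
move_straight(W(-75,-172,80),max_speed=80); print(get_clock(),get_force())
move_straight(W(-75,-160,130),max_speed=120)
goto(W(-20,-90,260),[180,0,YAW]); print(get_clock())
look("e1")
c=read_camera("side"); cv2.imwrite("pics/e1s.png",c["img"])
c=read_camera("scene"); cv2.imwrite("pics/e1c.png",cv2.resize(c["img"][120:320,120:400],None,fx=2.5,fy=2.5))
E
```

```text
28.9083 [ 0.04003119 -0.04508389 -0.0799178 ]
31.0167
blk [205.  65.] 2519 mean [ 86.5 -44.3] rect [ 86.6 -44. ] [46.3 45.9]
blk [96. 82.] 1939 mean [80.8 65.5] rect [81.2 67.6] [47.3 46.6]
```

View pics/e1.png

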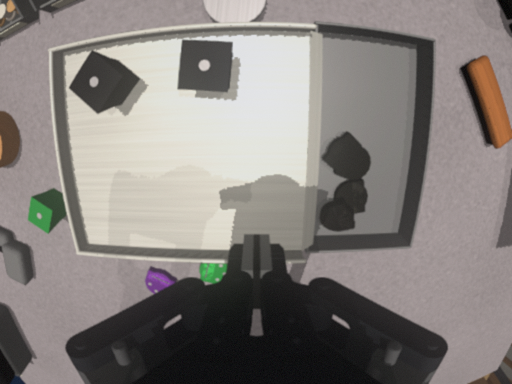

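View pics/e1s.png

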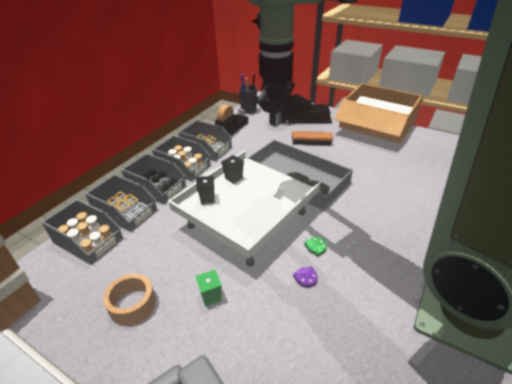

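View pics/e1c.png

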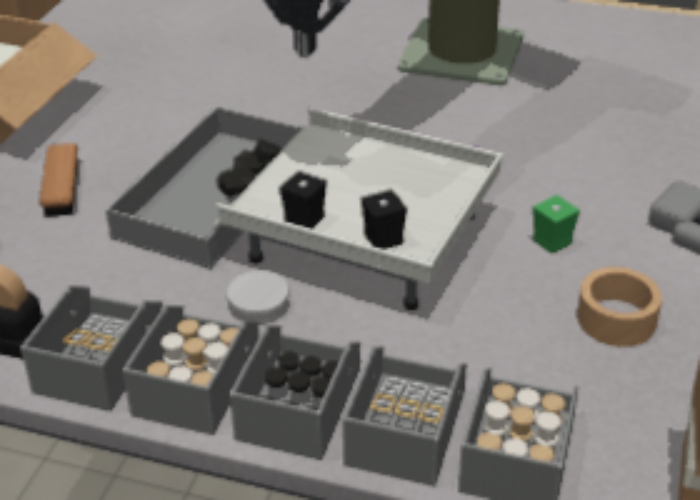

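The tray is clear of caps and both blocks are where they were. The bin shows a large cluster at (347,155) and two caps at (350,193) and (337,215). I'll use depth to check that the cluster is B and D stacked.

```bash
python3 - <<'E'
from h import *
p=get_position();r=get_ee_rot();c=read_camera("wrist")
P=cloud(c,p,r);l=L(P);Z=P[...,2]
inb=(c["z_map"]>0)&(abs(l[...,0])<142)&(l[...,1]<-172)&(l[...,1]>-318)
dark=inb&(Z>9)
n,lab,s,ce=cv2.connectedComponentsWithStats(dark.astype(np.uint8))
for i in range(1,n):
    if s[i,4]>60: q=l[lab==i]; print(ce[i].round(),s[i,4],q.min(0).round(),q.max(0).round(),np.percentile(Z[lab==i],[5,25,50,75,95]).round(1))
h=np.clip(Z*4,0,255).astype(np.uint8); 
a=cv2.applyColorMap(h,cv2.COLORMAP_JET)[100:250,290:440]; b=cv2.convertScaleAbs(c["img"][100:250,290:440],alpha=2.2,beta=20)
cv2.imwrite("pics/bin.png",cv2.resize(np.hstack([b,a]),None,fx=2.6,fy=2.6,interpolation=cv2.INTER_CUBIC))
print(get_clock())
E
```

```text
[346. 183.] 3203 [-134. -250.] [  14. -177.] [17.7 19.2 29.3 32.9 35.7]
31.2167
```

View pics/bin.png

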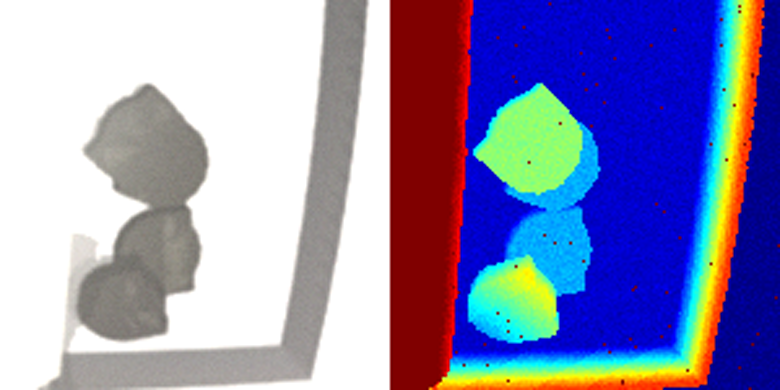

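The depth map shows all four caps in the bin: one flat on another at the top, and one leaning on a third at the bottom. The highest point is about 36 mm, below the 52 mm rim. The arm is clear, so I'm handing in.

```bash
python3 -c "
from bench import *
print(get_clock(),get_force()); sign_off()"
```

```text
31.2167 [-0.90190035  0.1219239   0.20128993]
the job is handed in; nothing more can be done
```

I swept all four dark caps off the tray one at a time with the fingers shut, the two nearest the lip first, and handed the job in at 31.2 s.

- **Caps:** the last pictures show no caps on the tray. The depth map shows all four in the bin, two pairs lying partly on each other, up to about 36 mm high under the 52 mm rim.
- **Block heels:** both are still standing, and each measured within about 1 mm of where it started.
- **Forces:** the wrist force readings between moves stayed below about 2 N. I did not log it continuously.
- **Bin and bystanders:** they look undisturbed in the last pictures, but I judged this by eye and did not measure it.

No check failed or disagreed. During the pushes, the position of the cap being pushed was only roughly measurable because the gripper hid part of it.

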